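# Open and hold the gate of the mosaic drying tote

### The arm

A 6-joint arm with a two-finger parallel gripper is mounted at the origin on the work surface. World frame = base frame: x ahead of the robot, y to its left, z up, the work surface at z = 0. Lengths are in m, angles in rad, forces in N, time in s.
With the tool pointing down it reaches from about 0.3 to 0.825 m from the base axis. Payload 5.4 kg.
Tool frame: the origin (TCP) lies on the centre line of the jaws, within the pads' length; the fingertips stand nose_length ahead of it and the grasp point (between the pads) is the TCP (nose_length is the distance from the TCP to the fingertips, in m); y points along the fingers, z is the direction in which the jaws open and shut, and the axes are right-handed (so a half turn about y gives the same grasp; the last joint's range is limited). The gripper opens to 92 mm and grips with 3 to 60 N. Pads are 20 mm wide; open, the fingers measure 128 mm over their backs; the gripper's body (75 mm by 189 mm) begins 69 mm behind the grasp point.
Start: joints at [-1.385, 0.158, 1.597, -0, 1.386, -0.21], TCP at [0.222, -0.531, 0.234] pointing down, gripper open.
Joint ranges: [-2.91, 2.91], [-0.94, 2.29], [0.18, 2.7], [-1.29, 4.43], [0.17, 2.64], [-3, 3]. Speed limits (rad/s): [2.57, 2.57, 3.14, 3.14, 3.14, 3.14].

### API

Orientations are given as a unit quaternion [x, y, z, w].
In Python, from rig import move_pose, line_to, move_joints, gripper_open, close, pause, inverse_kinematics, state, read_camera, Unreachable, finish_job, nose_length gives the robot as it stands. Calls block until the motion is done:
- move_pose(position, orientation): joint-space move of the TCP to a pose.
- line_to(position, velocity=0.15, orientation=None, until_force=None): straight line of the TCP; orientation=None keeps the orientation; velocity is the mean speed in m/s. With until_force (N) it stops when the force on the tool has changed by that much, and returns True; else False.
- move_joints(angles): joint-space move.
- gripper_open() and close(force=None): open the fingers fully, or close them until they stop; force is the grip in N (None keeps the last).
- pause(seconds).
- inverse_kinematics(position, orientation): joint angles nearest the present ones, or None.
- state(): the state.
- read_camera(name): name is "scene" or "top"; returns a dict with "frame" (420x560x3 uint8, blue, green, red), "camera_matrix" (3x3 intrinsics, pixels), "world_from_camera" (4x4, takes a point from camera to world coordinates). Camera axes: x right, y up, looking along -z (the intrinsics and any distortion apply to the point x, -y, -z); pixel columns grow to the right and rows downward; lengths in m; the calibration is good to about 2 mm. A picture is of the moment at which its call begins. There is no depth.
A pose or a line that the arm cannot do raises Unreachable and nothing moves.
- finish_job(): hands the job in, once; it reports no verdict.
The state is a dict: "t": time; "joints": joint angles; "joint_velocities": joint speeds; "tau": joint torques, N m; "ee_pos": TCP position; "eef_rot": TCP orientation; "wrist_force": force on the tool from outside, world axes, zero at the start; "moment": the same for the moment, N m; "opening": finger opening in m.
Only numpy, scipy, OpenCV 4.12 (cv2) and the standard library are available. Lean on these libraries where they do the work, as an engineer would, in place of code of your own. Each camera call takes 0.05 s, during which the arm holds its last target. There are 200 camera calls.

### The job

Open the gate of the drying tote so that a colleague can slide the grouted plank out: with a light grip, because the plastic tabs break, squeeze the catch with the two round pillars together until it is fully in, then do the same with the catch with the two flat paddles, never starting on the paddles before the pillar catch is in. Then swing the gate, which has an upright post to take it by, past the detent stud until it stands about square to its closed position (75 degrees or more) and keep holding it there: a spring pulls it back, so the program finishes while still holding the gate wide open. Leave both catches squeezed in and do not disturb the other things on the table or in the tote.

Things in the scene. Friction and masses are not known exactly. Their poses are not given: they have to be found in the camera images.
- tote: Plywood drying tote, fixed, 300 mm along x, 200 mm along y, walls 100 mm high, open on top. Origin at the centre of its underside, z up. The gate closes its -y side, hinged at the +x end; a 36 mm wide rail above it (top 100 mm high) carries the two catches. Outside the gate a 5 mm plate with the detent stud (18 mm across, 27 mm high) lies on the table.
- gate_hinge (a point): Point on the gate's vertical hinge axis, 150 mm above the table, at x = 130 mm, y = -106 mm in the tote's frame; axes as the tote's.
- gate_post (a point): Point on the upright round steel post at the gate's free end, 150 mm above the table, 235 mm from the hinge axis. Post 14 mm across, from the gate's top (105 mm above the table) up to 165 mm. x axis along the gate to the hinge, z up. Pinch it from above; it may turn between the fingers. The tote's rail (top 100 mm high) lies 3 mm behind the shut gate.
- gate (a joint): Opening angle of the aluminium gate, rad: 0 shut (post towards the tote's -x from the hinge), growing as the post swings out to the tote's -y (counter-clockwise from above), stop at 1.65. Locked while a catch is out. A spring pulls it shut, 1 N at the post when shut, 2 N when wide; at 0.5 to 0.8 rad it clicks over a sprung stud, some 4 N more. Let go when wide, it falls back.
- pillar_catch_mid (a point): Point midway between the two round pillars (14 mm across) of a black squeeze catch on the tote's top rail, 136 mm above the table, axes as the tote's. They slide together along its x axis: 58 mm over both when out, 38 mm when in; tops 154 mm above the table. Squeeze from above, closing along x, fingertips about 127 mm above the table (hook arms below reach 124 mm).
- pillar_squeeze (a joint): Travel of each tab of the pillar catch, m: 0 out (locked) to 0.010 fully in; counts as in from 0.007. Both tabs always move equally. About 4 N in all moves them; they stay where left; from 0.006 on the gate is free of this catch. They break if the gripper's contact forces on the catch add up to over 70 N (35 N on each side).
- paddle_catch_mid (a point): Point midway between the two flat paddles (6 mm thick, 26 mm wide) of a black squeeze catch on the tote's top rail, 136 mm above the table, axes as the tote's. They slide together along its x axis: 50 mm over both when out, 30 mm when in; tops 150 mm above the table. Squeeze from above, closing along x, fingertips about 127 mm above the table (hook arms below reach 124 mm).
- paddle_squeeze (a joint): Travel of each tab of the paddle catch, m: 0 out (locked) to 0.010 fully in; counts as in from 0.007. Both tabs always move equally. About 4 N in all moves them; they stay where left; from 0.006 on the gate is free of this catch. They break if the gripper's contact forces on the catch add up to over 70 N (35 N on each side).
- pillar_catch: The pillar catch as a whole: fixed base 70 x 34 mm, 4 mm thick, with two tabs. Origin at the centre of its underside, 100 mm above the table, axes as the tote's. The two catches' centres lie 60 mm and 155 mm from the hinge along the gate; which one is nearer the hinge changes.
- paddle_catch: The paddle catch as a whole: fixed base 70 x 34 mm, 4 mm thick, with two tabs. Origin at the centre of its underside, 100 mm above the table, axes as the tote's. The two catches' centres lie 60 mm and 155 mm from the hinge along the gate; which one is nearer the hinge changes.
- plank: Bystander: driftwood-like plank with mosaic inlay lying in the tote, 200 x 75 x 18 mm; origin under its centre.
- mug: Bystander: white mug, 82 mm across, 95 mm high; origin under its centre.
- bottle: Bystander: clear drink bottle, 66 mm across, 200 mm high; origin under its centre.
- grout_pot: Bystander: shallow clear plastic bowl for grout, 100 mm across, 55 mm high; origin under its centre.
- tile_jar: Bystander: amber glass jar, 64 mm across, 75 mm high, beyond the tote's wall opposite the gate; origin under its centre.
- stick_cup: Bystander: brown card cup, 60 mm across, 65 mm high, on the robot's side of the tote; origin under its centre.
- nippers: Bystander: tile nippers lying flat, about 175 mm long, 18 mm high, black handles; origin at the middle of its underside.

How it is judged:
On the way, in this order (a step that is already met when the one before it is completed fails the run):
1. the pillar catch is squeezed in (7 mm or more), the paddle catch not yet (value of joint pillar_squeeze above 0.007 m and value of joint paddle_squeeze below 0.003 m), for 0.2 s.
2. the paddle catch is squeezed in too, the gate still shut (value of joint each of pillar_squeeze, paddle_squeeze above 0.007 m and value of joint gate below 0.3 rad), for 0.2 s.
3. the gate is past its detent (value of joint gate above 0.9 rad), for 0.1 s.
At the end, for the whole second after the job is handed in: The gate stands still, open by at least 1.25 rad (72 degrees), held there by the fingers (more than 0.7 N on it), with both catches squeezed in by at least 7 mm (value of joint gate above 1.25 rad and velocity of joint gate between -0.15 and 0.15 rad/s and contact force between the fingers and gate above 0.7 N and value of joint each of pillar_squeeze, paddle_squeeze above 0.007 m); the arm keeps its last pose, push and grip.
It fails at once if the paddle catch is squeezed before the pillar catch is in (value of joint paddle_squeeze above 0.004 m and value of joint pillar_squeeze below 0.006 m).
It fails at once if a catch is gripped or hit with more than 70 N in all (contact force between the fingers and pillar_catch above 70 N or contact force between the fingers and paddle_catch above 70 N).
It fails at once if a bystander is moved by more than 25 mm (distance of any of plank, mug, bottle, grout_pot, tile_jar, stick_cup, nippers from where it was at the start of the episode above 0.025 m).
It also fails if it takes over 58 s, if anything falls off the work surface, if the arm or the gripper's body presses on something with over 40 N, if the wrist force passes 120 N, or if a joint passes its speed limit or range.

## Working session

There is one attempt and no reset: what is moved stays moved. The work goes in short steps, each a Python script; the robot and the scene stay as the last script left them, time stands still between calls to the robot, and variables do not carry over. Pictures are saved under pics/ and viewed, about 8 in all and at most 12, crops included, and the job is handed in when it is done.

```bash
ls; mkdir -p pics; python3 - <<'E'
from rig import *
import cv2,numpy as np
for n in("scene","top"):
    r=read_camera(n);cv2.imwrite(f"pics/{n}0.png",r["frame"]);print(n,r["camera_matrix"],r["world_from_camera"],[k for k in r])
    np.savez(n+"0.npz",K=r["camera_matrix"],T=r["world_from_camera"],f=r["frame"])
print(state(),nose_length)
E
```

```text
pics
scene [[505.09259209   0.         278.83693234]
 [  0.         505.09259209 212.7657525 ]
 [  0.           0.           1.        ]] [[ 0.141106   -0.57947581  0.80268106  1.61974143]
 [ 0.98995534  0.08980177 -0.10919741 -0.13937328]
 [-0.00880492  0.81002681  0.58632674  0.87463688]
 [ 0.          0.          0.          1.        ]] ['frame', 'camera_matrix', 'world_from_camera']
top [[539.42738232   0.         285.95314615]
 [  0.         539.42738232 210.53334266]
 [  0.           0.           1.        ]] [[ 4.40654369e-03  9.94350164e-01 -1.06058164e-01  3.87646379e-01]
 [-9.99990285e-01  4.39369877e-03 -3.54765604e-04  9.37656302e-04]
 [ 1.13226390e-04  1.06058697e-01  9.94359864e-01  1.71365030e+00]
 [ 0.00000000e+00  0.00000000e+00  0.00000000e+00  1.00000000e+00]] ['frame', 'camera_matrix', 'world_from_camera']
{'t': 0.1, 'joints': array([-1.38510935e+00,  1.58971152e-01,  1.59809000e+00, -1.00153580e-05,
        1.38621804e+00, -2.10099653e-01]), 'joint_velocities': array([ 0.0002513 , -0.00088229, -0.00264759,  0.00095836, -0.00052604,
        0.00032884]), 'tau': array([ 6.20441679e-04, -3.86502993e+01, -3.22960246e+01,  7.03532947e-02,
        3.39320221e-02, -3.75192212e-05]), 'ee_pos': array([ 0.22155921, -0.53002163,  0.23273388]), 'eef_rot': array([-0.13901696,  0.69390204, -0.69270948,  0.13902455]), 'wrist_force': array([ 0.22941358, -0.02319983,  0.12294111]), 'moment': array([-0.00439003, -0.0102076 , -0.00222453]), 'opening': 0.09201830986441886} 0.019
```

View pics/scene0.png

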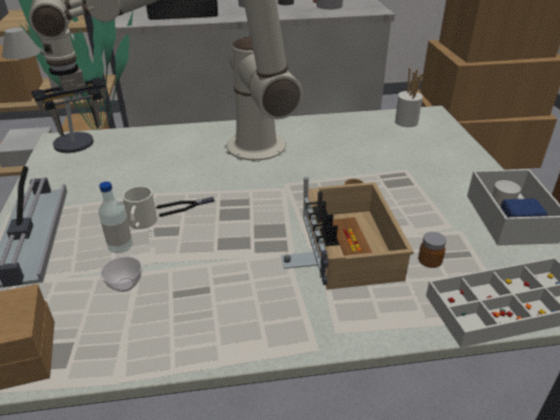

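View pics/top0.png

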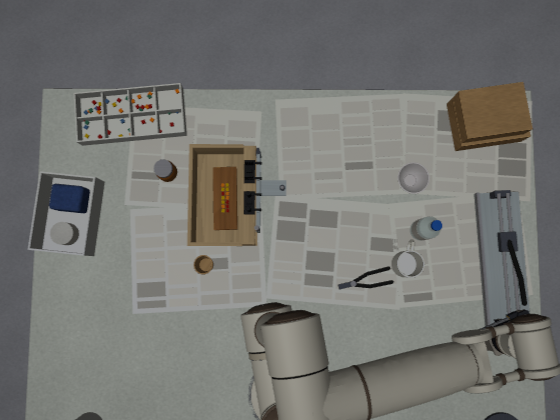

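The tote stands roughly aligned with the world axes: in the top view it spans (190–258, 145–245), with its gate on the right at column ~259. The detent stud is at (282,188). In the scene view the catches are at about (322,215) and the post at (306,185). I'll enlarge both.

```bash
python3 - <<'E'
import cv2,numpy as np
s=np.load("scene0.npz")["f"][165:295,270:420];t=np.load("top0.npz")["f"][135:255,180:300]
cv2.imwrite("pics/s1.png",cv2.resize(s,None,fx=5,fy=4.6 and 5,interpolation=cv2.INTER_CUBIC)[:600])
cv2.imwrite("pics/t1.png",cv2.resize(t,None,fx=5,fy=5,interpolation=cv2.INTER_CUBIC))
E
```

```text
(no output)
```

View pics/s1.png

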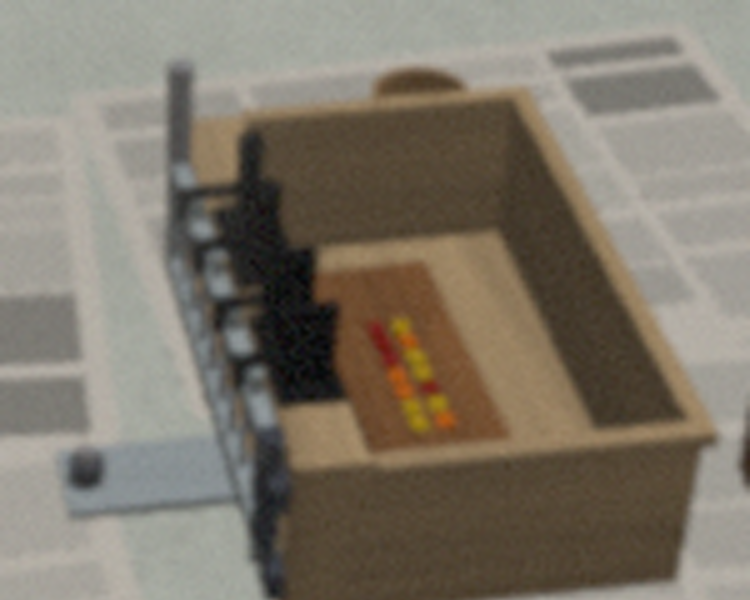

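View pics/t1.png

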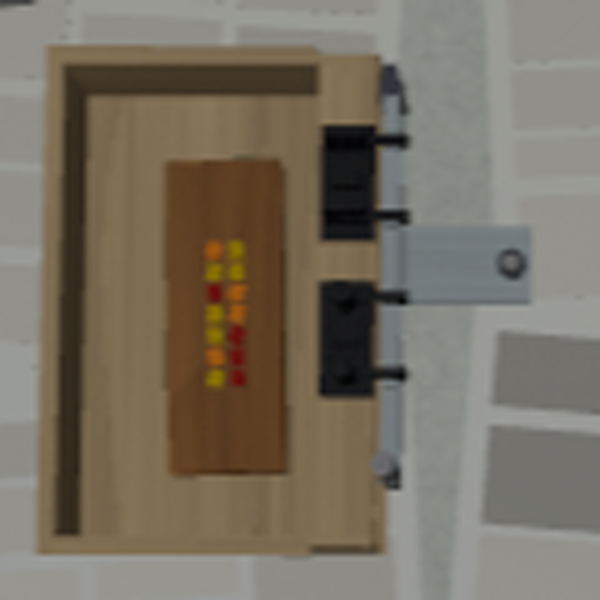

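The top crop shows the pillar catch at the robot end: pillars at about (347,302) and (347,377), 155 mm from the hinge. The paddle catch is at the hinge end, base centre (348,183). The post top is at (386,464), and in the scene crop at (180,68). Next I'll fit the tote pose and triangulate.

```bash
cat > fit.py <<'E'
import cv2,numpy as np
from scipy.optimize import least_squares
C={n:np.load(n+"0.npz") for n in("scene","top")}
def proj(n,P):
    T=C[n]["T"];p=(np.asarray(P)-T[:3,3])@T[:3,:3];p=p*[1,-1,-1];q=p@C[n]["K"].T
    return q[...,:2]/q[...,2:]
off={"scene":(270,165),"top":(180,135)}
px=lambda n,u,v:(np.array([u,v])+.5)/5-.5+off[n]
O=[("top",(48,45),(.15,.1,.1)),("top",(38,553),(-.15,.1,.1)),("top",(384,552),(-.15,-.1,.1)),
("top",(386,464),(-.105,-.106,.165)),("top",(348,183),(.07,-.085,.104)),("top",(346,339),(-.025,-.085,.104)),
("top",(347,302),(-.003,-.085,.154)),("top",(347,377),(-.047,-.085,.154)),
("scene",(180,68),(-.105,-.106,.165)),("scene",(713,437),(.15,.1,.1)),("scene",(527,92),(-.15,.1,.1)),("scene",(250,135),(-.047,-.085,.154))]
def W(p,m):
    c,s=np.cos(p[2]),np.sin(p[2]);return np.array([p[0]+c*m[0]-s*m[1],p[1]+s*m[0]+c*m[1],m[2]])
f=lambda p:np.concatenate([proj(n,W(p,m))-px(n,*u) for n,u,m in O])
r=least_squares(f,[.5,.2,0],loss="soft_l1");print(r.x);print(r.fun.reshape(-1,2).round(1))
def tri(a,b):
    g=lambda X:np.r_[proj("top",X)-px("top",*a),proj("scene",X)-px("scene",*b)]
    s=least_squares(g,[.5,.1,.1]);print(s.x.round(4),s.fun.round(1));return s.x
tri((386,464),(180,68));tri((347,377),(250,135))
for m in[(-.105,-.106,.15),(-.025,-.085,.136),(.07,-.085,.136),(.13,-.106,.15)]:print(W(r.x,m).round(4))
tri((512,263),(85,455))
E
python3 fit.py
```

```text
[0.60691413 0.19505495 0.00424324]
[[ 0.5  2.3]
 [ 0.6 -0.7]
 [-1.7 -0.5]
 [-1.2  0.4]
 [ 0.9  0.4]
 [ 1.1  0.4]
 [-0.2 -1.8]
 [-0.3 -1.8]
 [ 1.3 -0.6]
 [ 0.1 -2. ]
 [-0.4 -0.3]
 [-0.5  0.7]]
[0.5037 0.0851 0.1643] [ 0.  0.  0. -0.]
[0.5555 0.1108 0.153 ] [-0.6 -0.1 -0.6  0. ]
[0.5024 0.0886 0.15  ]
[0.5823 0.1099 0.136 ]
[0.6773 0.1104 0.136 ]
[0.7374 0.0896 0.15  ]
[0.6422 0.0133 0.0222] [ 0.3  0.   0.3 -0. ]
```

The fit is good to about 5 mm, but the pillar tops in the top view disagree by 1.8 px. I'll take one contrast-stretched look at the catches.

```bash
python3 - <<'E'
from rig import *
import cv2,numpy as np
t=np.mean([read_camera("top")["frame"].astype(float) for _ in range(10)],0)
s=np.mean([read_camera("scene")["frame"].astype(float) for _ in range(10)],0)
a=cv2.resize(np.clip(t[155:235,235:275]*3.,0,255),None,fx=7,fy=7,interpolation=cv2.INTER_CUBIC)
b=cv2.resize(np.clip(s[172:252,300:345]*3.,0,255),None,fx=7,fy=7,interpolation=cv2.INTER_CUBIC)
im=np.hstack([a,b]);cv2.imwrite("pics/c.png",np.clip(im,0,255))
E
```

```text
[ WARN:0@12.133] global loadsave.cpp:1063 imwrite_ Unsupported depth image for selected encoder is fallbacked to CV_8U.
```

View pics/c.png

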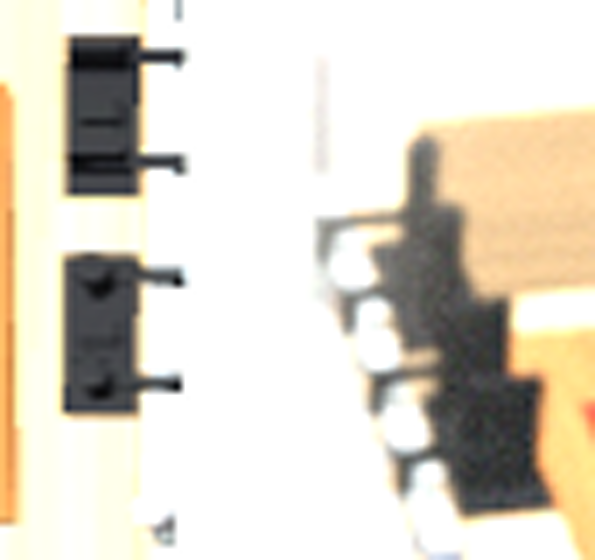

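In the enlarged crop the bases stand out clearly: paddle rows 36–194, cols 68–138, and pillar rows 256–412, cols 65–137. The dark pillar blobs are shaded sides, not tops, which explains the disagreement. I'll use the bases.

```bash
cat > fit2.py <<'E'
import io,contextlib
with contextlib.redirect_stdout(io.StringIO()):
    from fit import *
def at(u,v,z,sc=7,o=(235,155)):
    q=(np.array([u,v])+.5)/sc-.5+o;T=C["top"]["T"];d=np.linalg.inv(C["top"]["K"])@[*q,1]*[1,-1,-1]
    d=T[:3,:3]@d;return T[:3,3]+d*(z-T[2,3])/d[2]
for u in[(103,115),(101,334)]:print(at(*u,.104).round(4))
for u in[(103,36),(103,194),(101,256),(101,412)]:print(at(*u,.104).round(4))
print("post",at(386,464,.165,5,(180,135)).round(4))
E
python3 fit2.py; python3 - <<'E'
from rig import *
import numpy as np
from scipy.spatial.transform import Rotation as R
# tool y... find approach axis at start
print(R.from_quat(state()["eef_rot"]).as_matrix().round(3))
E
```

```text
[0.6791 0.1129 0.104 ]
[0.5838 0.1127 0.104 ]
[0.7138 0.1133 0.104 ]
[0.6446 0.1125 0.104 ]
[0.6176 0.1131 0.104 ]
[0.5501 0.1123 0.104 ]
post [0.5036 0.0852 0.165 ]
[[-0.923  0.     0.386]
 [-0.386  0.    -0.923]
 [-0.    -1.    -0.   ]]
```

Direct estimates agree well: pillar catch (0.584, 0.113), paddle catch (0.679, 0.113), post (0.504, 0.086), hinge x ≈ 0.7385. I'll check IK for the whole plan, then squeeze the pillar catch.

```bash
cat > h.py <<'E'
from rig import *
import numpy as np
from scipy.spatial.transform import Rotation as R
PIL=(.5838,.1127);PAD=(.6791,.1129);H=np.array([.7386,.0860])
def q(zx,zy):
    y=np.array([0,0,-1.]);z=np.array([zx,zy,0.]);return R.from_matrix(np.c_[np.cross(y,z),y,z]).as_quat()
QX={s:q(s,0) for s in(1,-1)}
def arc(th,s=1,r=.235):
    c,sn=np.cos(th),np.sin(th);return H+r*np.array([-c,-sn]),q(s*sn,-s*c)
def rep(*k):
    s=state();print(*k,"t",round(s["t"],2),"op",round(s["opening"]*1e3,1),"p",s["ee_pos"].round(4),"F",s["wrist_force"].round(1))
E
python3 - <<'E'
from h import *
for s in(1,-1):
    for n,p,o in[("pil",PIL,QX[s]),("pad",PAD,QX[s])]+[(t,*arc(t,s)) for t in(0,.5,1,1.45)]:
        j=inverse_kinematics([*p,.146],o);print(s,n,None if j is None else np.round(j,2))
s=1 if inverse_kinematics([*PIL,.146],QX[1])[5]**2<inverse_kinematics([*PIL,.146],QX[-1])[5]**2 else -1
p=state()["ee_pos"];line_to([p[0],p[1],.33],.25)
move_pose([*PIL,.26],QX[s]);rep(s,"above")
E
```

```text
1 pil [-0.01  0.29  1.63 -0.    1.23 -0.01]
1 pad [-0.01  0.52  1.32 -0.    1.3  -0.01]
1 0 [-0.07  0.08  1.86 -0.    1.2   1.5 ]
1 0.5 [-0.28  0.14  1.8  -0.    1.2   0.79]
1 1 [-0.37  0.35  1.54 -0.    1.25  0.2 ]
1 1.45 [-0.37  0.61  1.19 -0.    1.34 -0.25]
-1 pil None
-1 pad None
-1 0 [-0.07  0.08  1.86 -0.    1.2  -1.64]
-1 0.5 [-0.28  0.14  1.8  -0.    1.2  -2.35]
-1 1 [-0.37  0.35  1.54 -0.    1.25 -2.95]
-1 1.45 [-0.37  0.61  1.19 -0.    1.34  2.89]Traceback (most recent call last):
  File "<stdin>", line 5, in <module>
TypeError: 'NoneType' object is not subscriptable
```

```bash
python3 - <<'E'
from h import *
import cv2
p=state()["ee_pos"];line_to([p[0],p[1],.33],.25)
move_pose([*PIL,.26],QX[1]);rep("above")
print(line_to([*PIL,.175],.12,until_force=6));rep()
f=[read_camera(n)["frame"] for n in("top","scene")]
im=np.hstack([cv2.resize(f[0][140:260,200:300],(400,480)),cv2.resize(f[1][130:250,250:350],(400,480))])
cv2.imwrite("pics/d.png",np.clip(im*1.6,0,255).astype(np.uint8))
E
```

```text
above t 4.26 op 92.2 p [0.584  0.1119 0.2601] F [-0.6  0.2  0.6]
False
t 5.12 op 91.7 p [0.5844 0.1127 0.1759] F [ 0.5 -0.8  0.3]
```

View pics/d.png

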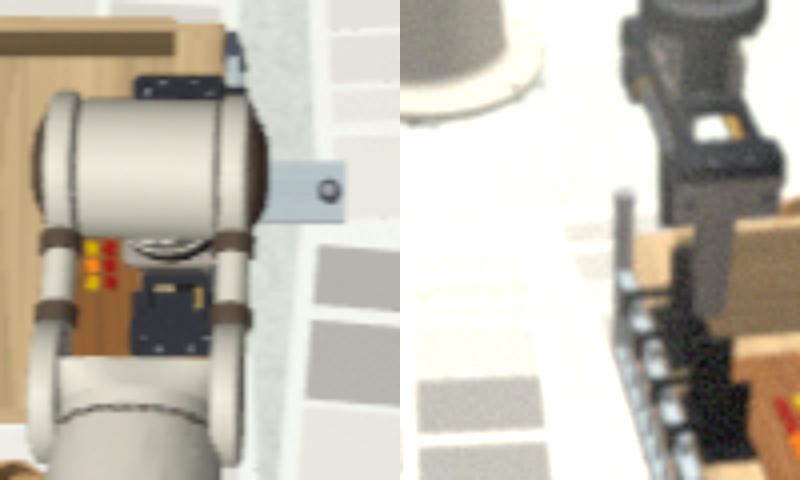

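The gripper straddles the pillar catch. In the scene crop the front fingertip at (712,305) looks slightly right of the catch. I'll check numerically that y agrees between the two views.

```bash
cat >> fit2.py <<'E'
print("tip proj",proj("scene",[.584+.055,.1127,.157]),"seen",(328,206))
for y in(.103,.113):
  print(y,"base front corners top",[((proj("scene",[.714,y+d,.104])-(300,172))*7).round() for d in(-.017,.017)],"paddle top",[((proj("scene",[.704,y+d,.150])-(300,172))*7).round() for d in(-.013,.013)],
  "far pillar top",((proj("scene",[.562,y,.154])-(300,172))*7).round())
E
python3 fit2.py|tail -3
```

```text
tip proj [326.86051108 208.82177453] seen (328, 206)
0.103 base front corners top [array([152., 518.]), array([249., 508.])] paddle top [array([163., 392.]), array([239., 385.])] far pillar top [116. 147.]
0.113 base front corners top [array([181., 515.]), array([278., 505.])] paddle top [array([192., 389.]), array([268., 382.])] far pillar top [143. 144.]
```

The scene view confirms y = 0.113: the far pillar top is seen at (143,137) and predicted at (143,144). Now I'll descend and squeeze lightly.

```bash
python3 - <<'E'
from h import *
print(line_to([*PIL,.147],.08,until_force=8));rep("down")
close(8);rep("closed");pause(.4);rep()
E
```

```text
False
down t 5.72 op 91.8 p [0.5834 0.1127 0.1462] F [-0.2 -0.5 -0.5]
closed t 6.58 op 37.3 p [0.5825 0.1128 0.1471] F [-8.3 -0.3  6.8]
t 6.98 op 37.4 p [0.5825 0.1128 0.1471] F [-8.2  1.   7.4]
```

The opening is 37.4 mm against 38 nominal, so the pillar catch is in. On to the paddle catch.

```bash
python3 - <<'E'
from h import *
gripper_open();rep("open")
line_to([*PIL,.19],.12)
P=(PAD[0]-.001,PAD[1])
line_to([*P,.19],.15);print(line_to([*P,.147],.08,until_force=8));rep("down")
close(8);pause(.4);rep("closed")
gripper_open();line_to([*P,.24],.15);rep("up")
a,o=arc(0);move_pose([*a,.24],o);rep("over post")
import cv2
f=[read_camera(n)["frame"] for n in("top","scene")]
im=np.hstack([cv2.resize(f[0][140:260,200:300],(400,480)),cv2.resize(f[1][130:250,250:350],(400,480))])
cv2.imwrite("pics/e.png",np.clip(im*1.6,0,255).astype(np.uint8))
E
```

```text
open t 7.9 op 91.8 p [0.5838 0.1127 0.147 ] F [-0.4  0.1  0.4]
False
down t 9.88 op 91.8 p [0.6782 0.1129 0.147 ] F [0.1 0.9 0.7]
closed t 11.24 op 29.2 p [0.6774 0.1129 0.147 ] F [-4.9 -0.3  3.2]
up t 13.02 op 91.7 p [0.6775 0.1129 0.2388] F [-1.2  0.3  0.3]
over post t 14.38 op 92.0 p [0.5037 0.086  0.2397] F [ 0.5 -0.1 -0.6]
```

View pics/e.png

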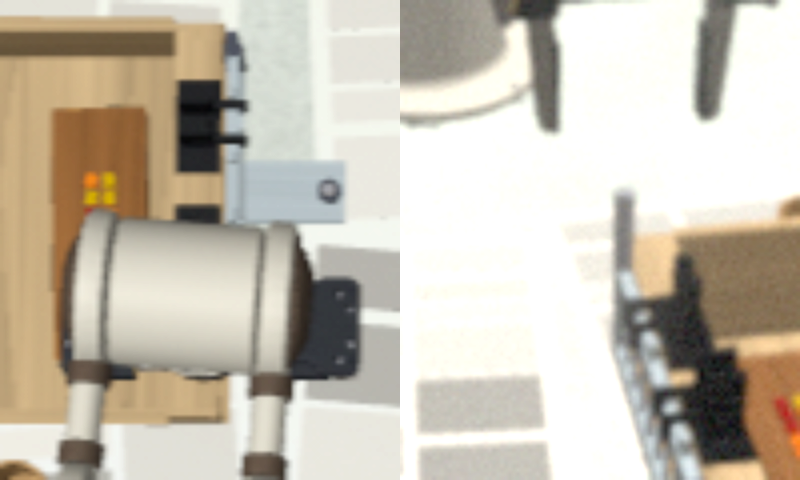

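Both catches look closed up: the paddle hook arms have moved together at (235,104) and (235,139). The post, at scene (623,200), is centred between the fingers at (545) and (707). Next I'll grip it and swing the gate.

```bash
python3 - <<'E'
from h import *
a,o=arc(0)
print(line_to([*a,.143],.12,until_force=8));rep("down")
close(25);rep("gripped")
for i,t in enumerate(np.linspace(0,1.45,15)[1:]):
    a,o=arc(t);line_to([*a,.143],.09,orientation=o)
    if i%2: rep(round(t,2))
    if state()["opening"]<.01: print("lost");break
pause(.3);rep("end")
import cv2
f=[read_camera(n)["frame"] for n in("top","scene")]
im=np.hstack([cv2.resize(f[0][135:265,170:300],(400,400)),cv2.resize(f[1][150:280,240:370],(400,400))])
cv2.imwrite("pics/f.png",np.clip(im*1.5,0,255).astype(np.uint8))
E
```

```text
False
down t 15.43 op 91.6 p [0.5043 0.086  0.1438] F [-0.1  0.2  0.3]
gripped t 16.59 op 13.1 p [0.5036 0.086  0.143 ] F [-0.1 -0.4  0.7]
0.21 t 17.43 op 13.4 p [0.5086 0.0382 0.143 ] F [-0.2  1.   0.4]
0.41 t 18.26 op 13.3 p [ 0.5234 -0.0079  0.143 ] F [ 0.6  1.2 -0.1]
0.62 t 19.09 op 13.6 p [ 0.5475 -0.0503  0.1431] F [1.  3.3 0.9]
0.83 t 19.93 op 13.3 p [ 0.5797 -0.0865  0.143 ] F [0.7 4.3 0.7]
1.04 t 20.76 op 13.3 p [ 0.6187 -0.1153  0.143 ] F [1.3 4.6 1.4]
1.24 t 21.59 op 13.4 p [ 0.6626 -0.1354  0.143 ] F [-0.3  4.6  2. ]
1.45 t 22.43 op 13.3 p [ 0.7098 -0.146   0.143 ] F [-2.1  5.7  2.8]
end t 22.73 op 13.6 p [ 0.7095 -0.146   0.143 ] F [-2.   5.   2.1]
```

View pics/f.png

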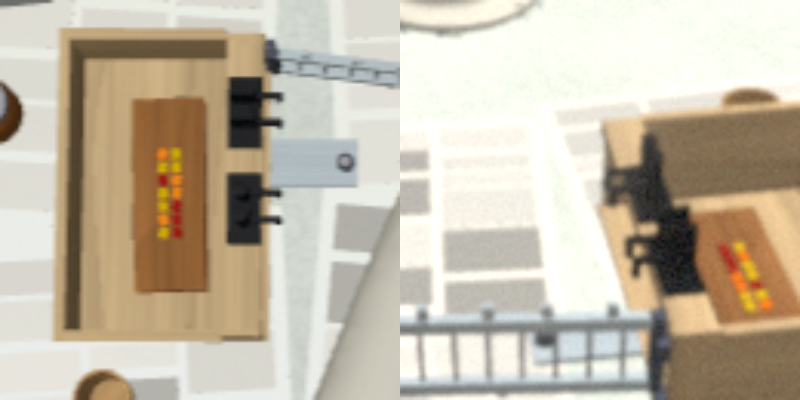

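The gate stands about square to the tote: in the top view it runs from (270,55) to (400,75). Both catches are in, and the fingers hold the post at an opening of 13.6 mm. Handing in.

```bash
python3 - <<'E'
from h import *
rep("final");print(np.abs(state()["joint_velocities"]).max());finish_job()
E
```

```text
final t 22.82 op 13.3 p [ 0.7095 -0.146   0.1431] F [-1.8  4.8  2. ]
0.0009884369963923337
the job is handed in; nothing more can be done
```

The gate is open at about 1.45 rad (83°) and the gripper is still holding it by the post. The job was handed in at about 23 s, well under the 58 s limit. `finish_job` reports no verdict, so I have only my own checks below.

- **Pillar catch:** I squeezed it first with an 8 N grip. The fingers stopped at 37.4 mm, against 38 mm nominal when in.
- **Paddle catch:** I squeezed it second, also with 8 N. The fingers stopped at 29.2 mm, against 30 mm nominal when in.
- **Gate:** I pinched the post with 25 N and swung it along its arc past the stud. The last check showed 13.3 mm between the fingers on the 14 mm post, about 5 N at the wrist and the arm still. The angle is the one I commanded, and the last picture agrees with it.
- **Other things:** the last picture shows both catches in and the plank in place. I didn't look again at the mug, bottle, grout pot or nippers, but the wrist readings I took never showed an unexpected contact.

**Disagreements:** my first tote fit was up to 2 px off because I took the shaded pillar sides for their tops, so I used the catch bases instead. The wrist also read 8 N sideways on the pillars and 5 N on the paddles, so both squeezes were slightly off-centre, still far below the 70 N limit.

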